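# Number and check the milled hubs

### The job

Number the milled hubs, smallest first: there are two or three on the left of the bench, and each goes centred on the anvil of the pedal marker, gets marked by pressing the pedal fully down to its stop and letting it up, and is then set flat on the steel inspection plate on the right. When all are on the plate, take the probe and touch its tip to the dark spot on each hub, again smallest first, then put the probe back upright in its stand. Work the marking arm only by its pedal and leave the other things on the bench where they are.

Things in the scene. Friction and masses are not known exactly. Their poses are not given: they have to be found in the camera images.
- hub_small: the small hub: a plain aluminium flanged hub, round flange 70 mm in diameter and 12 mm thick, with a boss 40 mm in diameter rising from it to 40 mm total height; the boss is the grip. May be absent. Origin: centre of its underside; z up
- hub_medium: the medium hub: a plain aluminium flanged hub, round flange 90 mm in diameter and 12 mm thick, with a boss 40 mm in diameter rising from it to 40 mm total height; the boss is the grip. May be absent. Origin: centre of its underside; z up
- hub_large: the large hub: a plain aluminium flanged hub, round flange 110 mm in diameter and 12 mm thick, with a boss 40 mm in diameter rising from it to 40 mm total height; the boss is the grip. May be absent. Origin: centre of its underside; z up
- spot_small (a point): centre of the dark round spot (20 mm in diameter) on top of the small hub's boss, 40 mm above the hub's underside
- spot_medium (a point): centre of the dark round spot (20 mm in diameter) on top of the medium hub's boss, 40 mm above the hub's underside
- spot_large (a point): centre of the dark round spot (20 mm in diameter) on top of the large hub's boss, 40 mm above the hub's underside
- anvil (a point): centre of the anvil: bright steel disc 84 mm in diameter let flush into the press's grey base plate, 12 mm above the bench. The point is on that top surface. In its frame (turned with the press) the base plate runs x -85 to 160 mm, y -198 to 88 mm; the post that carries the marking arm stands at x = 115 to 155 mm and 122 mm above the bench
- pedal_pad (a point): point on top of the black ribbed rubber pad of the steel pedal, where to press straight down; the pedal is 165 mm long and 70 mm wide, hinged at its far (+x) end 125 mm from this point, and stands beside the anvil at its y = -155 mm. Pad height over the bench about 94 mm when up, about 50 mm at the stop; reads its present place
- pedal (a joint): pedal angle: 0 fully up, 0.36 rad down at its stop; springs back when let go; at the pad about 6 N to start it, 13 N to hold it at the stop
- marker: the aluminium marking arm, 140 mm long, hinged on the post behind the anvil and linked to the pedal: leans back above the post when the pedal is up (its top about 255 mm over the bench: stay clear of it when crossing) and swings down to level over the anvil as the pedal goes down. Origin on its hinge
- marker_tip (a point): tip of the marking pin on the arm; with the pedal at its stop it is over the centre of the anvil, 42 mm above it, so 2 mm above a hub's spot
- plate: square steel inspection plate, 230 x 230 x 12 mm, fixed to the bench on the right; origin at the centre of its underside, z up, sides along its x and y; hubs stand on its top 12 mm above the origin
- stand: probe stand, 85 x 85 mm, 90 mm high, with a 27 mm square hole through its top shelf; origin at the centre of its underside; hole on its axis
- probe: hand probe, upright in the stand at the start: black cylindrical handle 26 mm in diameter and 60 mm long above a steel collar 44 mm in diameter and 8 mm thick, below it a stem 10 mm in diameter ending in a ball tip. The collar rests on the stand's top, the stem hangs in the hole. Origin: centre of the collar's underside, z along the handle: handle from z = 8 to 68 mm
- probe_tip (a point): the very end of the probe, 68 mm below the collar's underside
- wrench: open wrench, 190 mm, lying on the bench: leave alone
- brush: chip brush, 200 mm, lying on the bench: leave alone
- oil_bottle: white bottle, 60 mm in diameter, 170 mm tall: leave alone
- jar: jar, 64 mm in diameter, 80 mm tall: leave alone
- spacer: steel spacer ring, 60 mm in diameter, 25 mm tall: leave alone
- billet: dark steel billet, 60 mm in diameter, 70 mm tall: leave alone
There are look-alikes about, which are no part of the job. Leave any brown or red look-alike of the hub_large alone.

How it is judged:
On the way, in this order (a step that is already met when the one before it is completed fails the run):
1. the small hub (if present) stands on the anvil with the marking pin brought down over its dark spot by the pedal at its stop (horizontal distance between marker_tip and spot_small below 0.012 m and z of marker_tip in the frame of hub_small below 0.048 m and angle between hub_small's own z axis and vertical below 0.08 rad), for 0.2 s.
2. the medium hub (if present) stands on the anvil with the marking pin brought down over its dark spot by the pedal at its stop (horizontal distance between marker_tip and spot_medium below 0.012 m and z of marker_tip in the frame of hub_medium below 0.048 m and angle between hub_medium's own z axis and vertical below 0.08 rad), for 0.2 s.
3. the large hub (if present) stands on the anvil with the marking pin brought down over its dark spot by the pedal at its stop (horizontal distance between marker_tip and spot_large below 0.012 m and z of marker_tip in the frame of hub_large below 0.048 m and angle between hub_large's own z axis and vertical below 0.08 rad), for 0.2 s.
4. the probe tip touches the dark spot of the small hub (if present) as it lies on the inspection plate (contact force between probe and hub_small above 0.2 N and distance between probe_tip and spot_small below 0.013 m and x of hub_small in the frame of plate between -0.11 and 0.11 m and y of hub_small in the frame of plate between -0.11 and 0.11 m and z of hub_small in the frame of plate between 0.007 and 0.017 m and angle between hub_small's own z axis and vertical below 0.08 rad), for 0.05 s.
5. the probe tip touches the dark spot of the medium hub (if present) as it lies on the inspection plate (contact force between probe and hub_medium above 0.2 N and distance between probe_tip and spot_medium below 0.013 m and x of hub_medium in the frame of plate between -0.11 and 0.11 m and y of hub_medium in the frame of plate between -0.11 and 0.11 m and z of hub_medium in the frame of plate between 0.007 and 0.017 m and angle between hub_medium's own z axis and vertical below 0.08 rad), for 0.05 s.
6. the probe tip touches the dark spot of the large hub (if present) as it lies on the inspection plate (contact force between probe and hub_large above 0.2 N and distance between probe_tip and spot_large below 0.013 m and x of hub_large in the frame of plate between -0.11 and 0.11 m and y of hub_large in the frame of plate between -0.11 and 0.11 m and z of hub_large in the frame of plate between 0.007 and 0.017 m and angle between hub_large's own z axis and vertical below 0.08 rad), for 0.05 s.
At the end, for the whole second after the job is handed in: Each hub was marked (within 12 mm, pedal at its stop), then touched on the plate (tip within 13 mm of the spot), by size; each now stands flat and still with its centre on the plate, the probe hangs upright on its collar in the stand (axis within 15 mm), and the pedal is up (x of hub_small in the frame of plate between -0.11 and 0.11 m and y of hub_small in the frame of plate between -0.11 and 0.11 m and z of hub_small in the frame of plate between 0.007 and 0.017 m and angle between each of hub_small, hub_medium, hub_large's own z axis and vertical below 0.08 rad and linear speed of each of hub_small, hub_medium, hub_large, probe below 0.02 m/s and x of hub_medium in the frame of plate between -0.11 and 0.11 m and y of hub_medium in the frame of plate between -0.11 and 0.11 m and z of hub_medium in the frame of plate between 0.007 and 0.017 m and x of hub_large in the frame of plate between -0.11 and 0.11 m and y of hub_large in the frame of plate between -0.11 and 0.11 m and z of hub_large in the frame of plate between 0.007 and 0.017 m and horizontal distance between probe and stand below 0.015 m and z of probe in the frame of stand between 0.085 and 0.096 m and angle between probe's own z axis and vertical below 0.1 rad and value of joint pedal below 0.06 rad).
It fails at once if the robot pushes the marking arm itself (contact force between the arm and marker above 3 N).
It fails at once if the fingers push the marking arm itself (contact force between the fingers and marker above 3 N).
It fails at once if a bystander is moved more than 50 mm or thrown over (distance of any of wrench, brush, oil_bottle, jar, spacer, billet from where it was at the start of the episode above 0.05 m or angle between any of oil_bottle, jar, spacer, billet's own z axis and vertical above 0.7 rad).
Of hub_small, hub_medium, hub_large only 2 to 3 are there at a start; the rules pass over those that are not, and their reading is None.
At some moment in a run one of hub_small, hub_medium, hub_large may be knocked a few centimetres aside while the robot is not near it.
It also fails if it takes over 210 s, if anything falls off the work surface, if the arm or the gripper's body presses on something with over 40 N, if the wrist force passes 120 N, or if a joint passes its speed limit or range.

### The arm

A 6-joint arm with a two-finger parallel gripper is mounted at the origin on the work surface. World frame = base frame: x ahead of the robot, y to its left, z up, the work surface at z = 0. Lengths are in m, angles in rad, forces in N, time in s.
With the tool pointing down it reaches from about 0.275 to 0.75 m from the base axis. Payload 10.2 kg.
Tool frame: the origin (TCP) lies midway between the tips of the shut fingers; the grasp point (between the pads) lies r.grip_point_offset behind it (r.grip_point_offset is the distance from the TCP to the grasp point, in m); z points along the fingers, y is the line along which they close (so a half turn about z gives the same grasp; the last joint's range is limited). The gripper opens to 88 mm and grips with 3 to 60 N. Pads are 18 mm wide; open, the fingers measure 123 mm over their backs; the gripper's body (75 mm by 187 mm) begins 45 mm behind the grasp point.
Start: joints at [1.127, 0.313, 1.498, -0, 1.331, -0.223], TCP at [0.115, 0.512, 0.239] pointing down, gripper open.
Joint ranges: [-2.94, 2.94], [-0.97, 2.17], [0.19, 2.56], [-1.23, 4.37], [0.02, 3.11], [-2.88, 2.88]. Speed limits (rad/s): [2.39, 2.39, 3.01, 3.14, 3.14, 3.14].

### API

Orientations are given as [roll, pitch, yaw] about the fixed x, y, z axes, in that order (R = Rz(yaw) Ry(pitch) Rx(roll)).
In Python, from plant import r gives the robot as it stands. The module is installed in compiled form; this text tells all that it offers.
- The arm moves only by the tool carry_out, never from a script. Its arguments are lists of equal length, an entry for each row: "travel": the shift along the tool's x, y, z as a fraction of full scale, a list of three; "delta_rot": the turn, a rotation vector about the tool's x, y, z as a fraction of full scale, a list of three. In form: {"travel": [[tx, ty, tz], ...], "delta_rot": [[ax, ay, az], ...]}. A call has 1 to 20 rows; each row shifts and turns the commanded pose from where the row before left it, along the tool's axes as they then stand; what a row does not reach is not made up. Full scale, the value 1, is 0.4 m for a shift and 180 degrees for a turn. A row lasts 1/10 s, in which the tool goes at most 50 mm and 8.59 degrees, less where a joint would pass 70% of its speed; a pose out of reach is approached as far as the arm can. A call with a number of a shift or a turn outside -1 to 1 is refused whole. A call with a gripper value outside its range is refused whole. "grip" is the finger opening in mm, from 0 to 88.1, set as the call begins (left out, the last holds). The fingers move at their own pace and stop on an object; "grip_force" is the grip in N (left out, the last holds). Time passes only in rows, so rows that do not move let the fingers close. It gives the time, the measured TCP pose, the force, the opening and the grip force at its end, in the units of the state.
- r.read_state(): the state, without advancing time (a new reading comes with each control period).
- r.grab_frame(name): name is "scene" or "side" or "wrist"; returns the picture (420x560x3 uint8, red, green, blue); there is no depth.
- r.camera_params(name): a dict with "vfov" (degrees; the focal length in pixels is half the picture's height over the tangent of half this angle, whatever the lens; pixels are square), "cx", "cy" (the principal point, pixels), "k1" (the pictures are not rectified: a ray, as slopes to the right and down, at radius r is drawn at 1 + k1 r^2 times it, then the intrinsics apply), "T" (4x4, takes a point from camera to world coordinates); the wrist camera has in their place "hand_eye" (4x4, takes a point from camera to tool coordinates, whose origin is the TCP and whose axes are the flange's). Camera axes: x right, y up, looking along -z (the intrinsics and any distortion apply to the point x, -y, -z); pixel columns grow to the right and rows downward; lengths in m; the calibration is good to about 2 mm. A picture is of the moment at which its call begins: read the wrist's pose just before it. camera_params takes no time and is no camera call.
- r.close_job(): hands the job in; it is judged then, once.
The state is a dict: "t": time; "q": joint angles; "joint_velocities": joint speeds; "tau": joint torques, N m; "tool_pos": TCP position; "tool_rot": TCP orientation; "contact_force": force on the tool from outside, world axes, zero at the start; "moment": the same for the moment, N m; "finger_gap": finger opening in m; "grasp_force": force on a finger pad.
Only numpy, scipy, OpenCV 4.12 (cv2) and the standard library are available. Lean on these libraries where they do the work, as an engineer would, in place of code of your own. Each camera call takes 0.05 s, during which the arm holds its last target. There are 200 camera calls.

## Working session

There is one attempt and no reset: what is moved stays moved. The work goes in short steps, Python scripts to look and compute and a tool call to move; the robot and the scene stay as the last step left them, time stands still between calls to the robot, and variables do not carry over. Pictures are saved under pics/ and viewed, at most 14 in all, crops included, and the job is handed in when it is done.

Besides the shell and the picture viewer there is one more tool, called after "Request:" as a command line: name --argument value ..., lists and objects as JSON in quotes. carry_out: Moves the arm, as the interface text tells. Shift numbers are shares of 0.4 m and turn numbers shares of 180 degrees, none past 1 either way. Its arguments: {"type":"object","properties":{"travel":{"type":"array"},"delta_rot":{"type":"array"},"grip":{"type":"number"},"grip_force":{"type":"number"}},"required":["travel","delta_rot"]}

```bash
mkdir -p pics
cat > h.py <<'E'
import numpy as np, cv2
from plant import r
from scipy.spatial.transform import Rotation as Ro
def cam(n):
    c=r.camera_params(n); f=210/np.tan(np.radians(c['vfov'])/2)
    if 'T' in c: T=np.array(c['T'])
    else:
        s=r.read_state(); W=np.eye(4); W[:3,:3]=Ro.from_euler('xyz',s['tool_rot']).as_matrix(); W[:3,3]=s['tool_pos']; T=W@np.array(c['hand_eye'])
    return f,c['cx'],c['cy'],c['k1'],T
def ray(C,u,v):
    f,cx,cy,k,T=C; d=np.array([(u-cx)/f,(v-cy)/f]); p=d.copy()
    for _ in range(20): p=d/(1+k*(p@p))
    return T[:3,3],T[:3,:3]@np.array([p[0],-p[1],-1])
def onz(C,u,v,z):
    o,d=ray(C,u,v); return o+d*(z-o[2])/d[2]
def proj(C,P):
    f,cx,cy,k,T=C; q=T[:3,:3].T@(np.array(P)-T[:3,3]); p=np.array([q[0],-q[1]])/-q[2]; p=p*(1+k*(p@p)); return p*f+[cx,cy]
def two(A,a,B,b):
    o1,d1=ray(A,*a);o2,d2=ray(B,*b);M=np.stack([d1,-d2],1);s=np.linalg.lstsq(M,o2-o1,rcond=None)[0]
    p,q=o1+s[0]*d1,o2+s[1]*d2; return (p+q)/2,np.linalg.norm(p-q)
def grab(n,name=None):
    C=cam(n); im=r.grab_frame(n)[...,::-1].copy()
    if name: cv2.imwrite(f'pics/{name}.png',im)
    return C,im
E
python3 - <<'E'
from h import *
for n in('scene','side','wrist'):
    C,im=grab(n,n+'0'); print(n,C[0],C[1:4],C[4].round(3).tolist())
print(r.read_state(),r.grip_point_offset)
E
```

```text
scene 503.459045157997 (280.16941240876537, 215.32528731481156, -0.13441156590074252) [[-0.315, -0.784, 0.534, 1.3], [0.949, -0.255, 0.185, 0.358], [-0.009, 0.565, 0.825, 1.375], [0.0, 0.0, 0.0, 1.0]]
side 385.3703043263209 (274.16233791905364, 216.72554047553248, 0.015921266394192196) [[0.737, 0.519, -0.433, -0.081], [-0.676, 0.569, -0.468, -0.524], [0.003, 0.638, 0.77, 1.211], [0.0, 0.0, 0.0, 1.0]]
wrist 296.5025903077362 (277.0433497817394, 209.85114014753216, -0.0637999007399885) [[0.219, -0.937, -0.273, 0.045], [0.976, 0.21, 0.062, 0.527], [-0.001, -0.28, 0.96, 0.385], [0.0, 0.0, 0.0, 1.0]]
{'t': 0.15, 'q': array([ 1.12661999e+00,  3.13320187e-01,  1.49822977e+00,  5.94438054e-06,
        1.33100252e+00, -2.23391713e-01]), 'joint_velocities': array([-7.85499168e-04,  3.76482698e-04, -1.65366463e-03, -3.32031032e-04,
        6.83892176e-04,  8.86312295e-05]), 'tau': array([ 1.83234144e-03, -4.02303064e+01, -2.52314276e+01,  6.94315578e-02,
        3.44786269e-02, -7.17563421e-05]), 'tool_pos': array([0.11490131, 0.51209209, 0.23830554]), 'tool_rot': array([-3.14065796e+00, -2.18267729e-04,  2.92080652e+00]), 'contact_force': array([-0.05743031,  0.13910006,  0.46950682]), 'moment': array([ 0.0025741 , -0.01538554, -0.02911173]), 'grasp_force': 0.0, 'finger_gap': 0.08797758044127156} 0.0187
```

View pics/scene0.png

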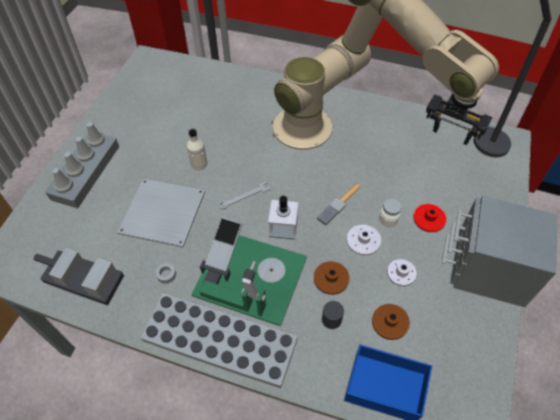

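View pics/side0.png

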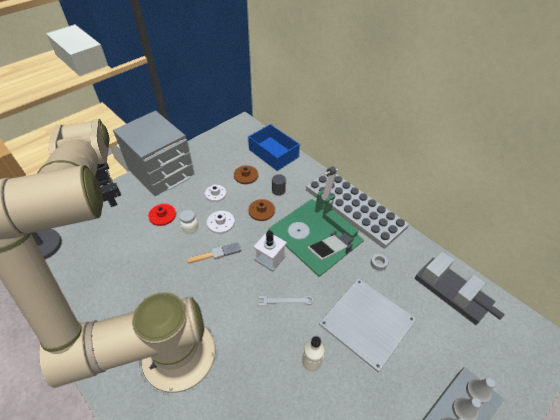

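The scene view shows two aluminium hubs, at (364,239) and (403,271). The brown ones at (332,277) and (390,321) and the red one at (430,217) are decoys. The press is at (250,275), its pedal pad at (228,232), the probe and stand at (284,215) and the plate at (162,211). I'll enlarge this view to confirm.

Run:
```python
from h import *
im=cv2.imread('pics/scene0.png'); cv2.imwrite('pics/c1.png',cv2.resize(im[180:330,190:440],None,fx=3.2,fy=3.2,interpolation=cv2.INTER_CUBIC))
im2=cv2.imread('pics/side0.png'); cv2.imwrite('pics/c2.png',cv2.resize(im2[160:300,180:380],None,fx=4,fy=4,interpolation=cv2.INTER_CUBIC))
for n,i,boxes in(('scene',im,[(340,220,390,256),(384,256,420,288),(115,175,210,245)]),('side',im2,[(204,206,238,234),(202,182,229,203),(315,278,418,370)])):
    C=cam(n)
    for b in boxes:
        s=i[b[1]:b[3],b[0]:b[2]]; g=s.min(2); m=((g>(180 if b[2]-b[0]<60 else 150))*255).astype('u1')
        cs=cv2.findContours(m,0,2)[0]; c=max(cs,key=cv2.contourArea); (x,y),ax,an=cv2.fitEllipse(cv2.convexHull(c)); x+=b[0];y+=b[1]
        P=onz(C,x,y,.012)
        hull=cv2.convexHull(c)[:,0]+[b[0],b[1]]; W=np.array([onz(C,*h,.012)[:2] for h in hull])
        rect=cv2.minAreaRect(W.astype('f4')*1000)
        print(n,(round(x,1),round(y,1)),P.round(3),'size mm',np.round(rect[1],1),'ctr',np.round(rect[0],1),'ang',round(rect[2],1), cv2.minEnclosingCircle(W.astype('f4')*1000))
```

```text
scene (363.6, 238.7) [0.42  0.334 0.012] size mm [101.4 106.3] ctr [418.7 333.8] ang 17.9 ((418.9010009765625, 333.6210632324219), 53.6385612487793)
scene (401.7, 271.5) [0.5   0.473 0.012] size mm [85.8 83.7] ctr [499.6 472.6] ang 10.1 ((499.3218688964844, 473.2565612792969), 43.625301361083984)
scene (161.0, 211.9) [ 0.527 -0.329  0.012] size mm [226.4 227.7] ctr [ 519.2 -332.8] ang 5.1 ((516.5429077148438, -331.0614929199219), 150.39048767089844)
side (220.1, 220.6) [0.419 0.336 0.012] size mm [108.8 108.6] ctr [420.3 337.3] ang 12.0 ((420.1910400390625, 337.1642761230469), 56.36185836791992)
side (215.1, 191.9) [0.5   0.476 0.012] size mm [87.7 86.5] ctr [499.7 476.1] ang 14.5 ((501.0273132324219, 477.0550537109375), 47.195823669433594)
side (366.2, 323.3) [ 0.509 -0.334  0.012] size mm [316.8 380.4] ctr [ 526.9 -334. ] ang 47.6 ((525.783935546875, -332.927978515625), 240.8799285888672)
```

View pics/c1.png

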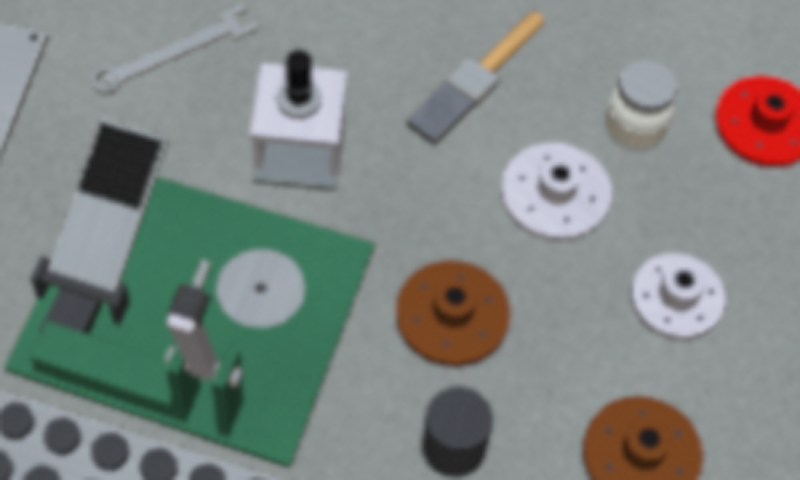

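View pics/c2.png

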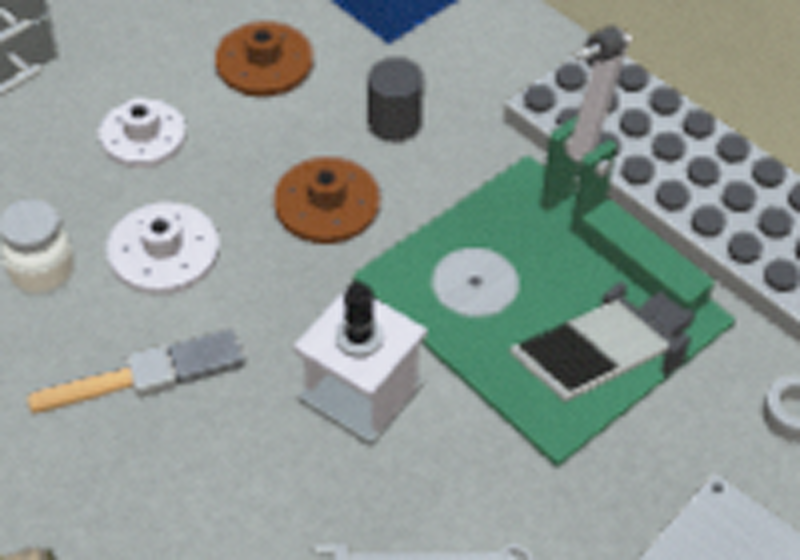

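The crops show two aluminium hubs: 110 mm (large, c1 (556,190)) and 90 mm (medium, c1 (679,293)). No aluminium 70 mm hub is visible, so the small hub looks absent. The brown and red ones are decoys. Next I'll triangulate the key points.

Run:
```python
from h import *
A,B=cam('scene'),cam('side')
a=lambda x,y:(190+(x+.5)/3.2-.5,180+(y+.5)/3.2-.5)
b=lambda x,y:(180+(x+.5)/4-.5,160+(y+.5)/4-.5)
pts=dict(spotL=((560,173),(160,227),.04),spotM=((685,279),(139,111),.04),anvil=((260,288),(475,282),.012),
pad1=((79,190),(618,368),.094),pad2=((101,124),(566,391),.094),pad3=((162,141),(514,349),.094),pad4=((140,208),(567,327),.094),
collar=((299,96),(360,335),.098),htop=((299,56),(357,289),.158),st1=((260,65),(375,380),.09),st2=((348,70),(297,346),.09),st3=((338,141),(352,295),.09),st4=((251,138),(427,332),.09),
b1=((160,180),(557,463),.012),b2=((375,243),(357,275),.012),b3=((292,465),(530,157),.012),b4=((7,370),(735,322),.012), armtop=((185,310),(607,40),.25), spacer=((0,0),(0,0),.0))
R={}
for k,(p,q,z) in pts.items():
    if k=='spacer':continue
    P,e=two(A,a(*p),B,b(*q)); R[k]=P; print(k,P.round(4),'gap',round(e,4),'atz',onz(A,*a(*p),z)[:2].round(4),onz(B,*b(*q),z)[:2].round(4))
for i,j in(('b1','b2'),('b4','b3'),('b4','b1'),('b3','b2'),('pad1','pad2'),('pad4','pad3')):
    d=R[j]-R[i]; print(i,j,np.linalg.norm(d[:2]).round(4),np.degrees(np.arctan2(d[1],d[0])).round(1))
```

```text
spotL [0.4194 0.3337 0.0402] gap 0.0003 atz [0.4194 0.3336] [0.4194 0.3341]
spotM [0.4992 0.474  0.0413] gap 0.0005 atz [0.4987 0.4739] [0.4998 0.4753]
anvil [0.617  0.0897 0.0122] gap 0.001 atz [0.6172 0.0892] [0.6169 0.0903]
pad1 [ 0.6044 -0.0964  0.0769] gap 0.0017 atz [ 0.6131 -0.0897] [ 0.5945 -0.1036]
pad2 [ 0.5403 -0.0939  0.1011] gap 0.0042 atz [ 0.5373 -0.0982] [ 0.5432 -0.0893]
pad3 [ 0.5396 -0.032   0.0995] gap 0.0035 atz [ 0.5373 -0.0351] [ 0.5418 -0.028 ]
pad4 [ 0.6044 -0.0344  0.0758] gap 0.0023 atz [ 0.6135 -0.0279] [ 0.594  -0.0432]
collar [0.4496 0.0734 0.0976] gap 0.0008 atz [0.4496 0.0738] [0.4496 0.0729]
htop [0.4492 0.0747 0.1634] gap 0.0015 atz [0.446  0.0728] [0.4516 0.0784]
st1 [0.4267 0.0269 0.0997] gap 0.0018 atz [0.4207 0.0237] [0.4307 0.0326]
st2 [0.4024 0.1069 0.0919] gap 0.0042 atz [0.3996 0.1082] [0.4041 0.106 ]
st3 [0.4802 0.121  0.0837] gap 0.0045 atz [0.4827 0.1239] [0.4781 0.1153]
st4 [0.5023 0.0421 0.0849] gap 0.0008 atz [0.5052 0.0436] [0.4999 0.0392]
b1 [ 0.5294 -0.074  -0.0168] gap 0.0474 atz [ 0.5329 -0.0455] [ 0.5266 -0.1047]
b2 [0.5366 0.1776 0.0111] gap 0.0047 atz [0.5355 0.1796] [0.5371 0.1749]
b3 [0.7784 0.1729 0.0081] gap 0.0039 atz [0.7787 0.175 ] [0.7765 0.1689]
b4 [ 0.7713 -0.1099  0.0055] gap 0.0016 atz [ 0.7734 -0.107 ] [ 0.7672 -0.1127]
armtop [0.7683 0.0865 0.242 ] gap 0.0044 atz [0.7733 0.0867] [0.7602 0.0833]
b1 b2 0.2517 88.4
b4 b3 0.2829 88.6
b4 b1 0.2446 171.6
b3 b2 0.2418 178.9
pad1 pad2 0.0641 177.8
pad4 pad3 0.0649 177.9
```

View pics/wrist0.png

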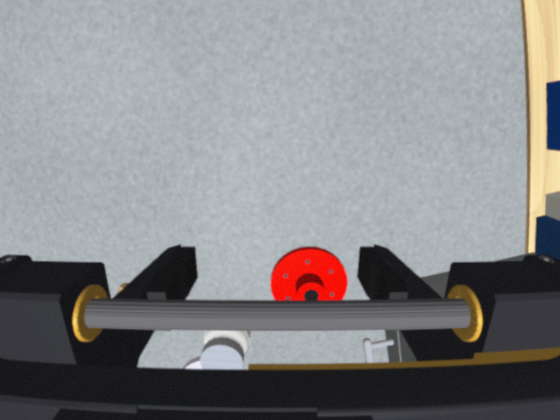

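No aluminium 70 mm hub shows in any of the three views, so medium and large are the job. The triangulated heights fit: spots 0.040, anvil 0.012 and collar 0.098. First move: square the tool to yaw π and shift a little towards the hubs.

Request:
carry_out --travel '[[0, 0, 0], [0, 0, 0], [-0.09, -0.01, 0], [-0.09, -0.01, 0], [-0.09, -0.01, 0], [0, 0, 0]]' --delta_rot '[[0, 0, -0.0352], [0, 0, -0.0352], [0, 0, 0], [0, 0, 0], [0, 0, 0], [0, 0, 0]]' --grip 70

```text
t: 0.75
tool_pos: [0.2263, 0.4996, 0.2381]
tool_rot: [-3.141, 0.0, 3.138]
contact_force: [-0.8, 1.0, -0.8]
finger_gap: 0.07
grasp_force: 0.0
```

```bash
cat >> h.py <<'E'
def hubs(n,z=.04,off=0,C=None,im=None):
    """white flanges in the view -> centre on plane z-.028, flange diameter; dark spot on plane z"""
    if im is None: C,im=grab(n)
    hs=cv2.cvtColor(im,cv2.COLOR_BGR2HSV); out=[]
    m=((im.min(2)>178)&(hs[...,1]<45)).astype('u1')*255
    for c in cv2.findContours(m,0,2)[0]:
        h=cv2.convexHull(c)
        if len(h)<8 or cv2.contourArea(h)<250: continue
        (x,y),ax,_=cv2.fitEllipse(h); W=np.array([onz(C,*q,z-.028)[:2] for q in h[:,0]]).astype('f4')*1000
        F=onz(C,x,y,z-.028); s=cv2.minAreaRect(W)[1]
        p=proj(C,[F[0],F[1],z]); u,v=int(round(p[0])),int(round(p[1])); R=6
        if not(R<u<560-R and R<v<420-R): continue
        w=np.clip(110-im[v-R:v+R+1,u-R:u+R+1].max(2).astype(float),0,None); yy,xx=np.mgrid[v-R:v+R+1,u-R:u+R+1]
        S=onz(C,(w*xx).sum()/w.sum(),(w*yy).sum()/w.sum(),z)[:2].round(4) if w.sum()>0 else None
        out.append(((round(x),round(y)),F[:2].round(4),np.round(s),S))
    return out
E
python3 - <<'E'
from h import *
for n in('scene','side'):
    for o in hubs(n): print(n,o)
A,B=cam('scene'),cam('side')
P=lambda C,u,v,z:onz(C,u,v,z)[:2].round(3)
print('jar top',P(A,190+648/3.2,180+84/3.2,.08),P(B,180+30/4,160+224/4,.08))
print('bottle top',P(A,193,133,.17),P(B,315,342,.17))
print('cab floor', P(A,456,290,0),P(A,464,205,.1),P(B,193,178,0),P(B,155,190,0))
print('cab top2', two(A,(465,258),B,(188,150)),two(A,(477,203),B,(116,133)))
print('plate corners',[P(A,*c,.012) for c in((144,181),(203,187),(183,242),(121,232))],[P(B,*c,.012) for c in((361,281),(413,319),(378,366),(321,322))])
s=r.read_state();print(s['tool_pos'],s['tool_rot'],s['q'])
E
```

```text
scene ((402, 271), array([0.4996, 0.4734]), array([87., 85.]), array([0.4989, 0.4733]))
scene ((364, 239), array([0.4199, 0.3338]), array([101., 107.]), array([0.4192, 0.3338]))
scene ((283, 211), array([0.3986, 0.0576]), array([88., 89.]), array([0.3947, 0.055 ]))
side ((275, 300), array([ 0.3429, -0.0703]), array([ 26., 168.]), None)
side ((367, 324), array([ 0.5094, -0.3384]), array([226., 228.]), None)
side ((439, 264), array([ 0.8877, -0.3687]), array([ 46., 102.]), None)
side ((270, 245), array([0.4857, 0.1112]), array([91., 93.]), array([0.4879, 0.1178]))
side ((220, 221), array([0.4193, 0.3355]), array([109., 109.]), array([0.4188, 0.3353]))
side ((215, 192), array([0.4997, 0.4759]), array([88., 86.]), array([0.4982, 0.4754]))
side ((72, 40), array([0.6328, 2.1647]), array([196., 369.]), None)
jar top [0.317 0.396] [0.313 0.389]
bottle top [ 0.295 -0.29 ] [ 0.284 -0.298]
cab floor [0.505 0.647] [0.256 0.613] [0.484 0.62 ] [0.321 0.669]
cab top2 (array([0.48994264, 0.62398068, 0.15684178]), np.float64(0.004957834771613186)) (array([0.30372473, 0.66459213, 0.27097982]), np.float64(0.1417342634069002))
plate corners [array([ 0.426, -0.446]), array([ 0.387, -0.237]), array([ 0.611, -0.21 ]), array([ 0.641, -0.421])] [array([ 0.62 , -0.221]), array([ 0.635, -0.428]), array([ 0.427, -0.445]), array([ 0.402, -0.231])]
[0.22311793 0.5000992  0.23832892] [-3.14102063e+00 -7.33950420e-04  3.14076112e+00] [ 9.37027747e-01  3.63588005e-01  1.42852284e+00  2.59704595e-04
  1.35037718e+00 -6.32994146e-01]
```

Request:
carry_out --travel '[[-0.0984, -0.0092, 0], [-0.0984, -0.0092, 0], [-0.0984, -0.0092, 0], [-0.0984, -0.0092, 0], [-0.0984, -0.0092, 0], [-0.0984, -0.0092, 0], [-0.0984, -0.0092, 0], [0, 0, 0.09], [0, 0, 0.09], [0, 0, 0.09], [0, 0, 0.09], [0, 0, 0], [0, 0, 0], [0, 0, 0]]' --delta_rot '[[0, 0, 0], [0, 0, 0], [0, 0, 0], [0, 0, 0], [0, 0, 0], [0, 0, 0], [0, 0, 0], [0, 0, 0], [0, 0, 0], [0, 0, 0], [0, 0, 0], [0, 0, 0], [0, 0, 0], [0, 0, 0]]'

```text
t: 2.25
tool_pos: [0.499, 0.4756, 0.0975]
tool_rot: [3.139, 0.003, -3.141]
contact_force: [0.4, 0.9, -0.5]
finger_gap: 0.0703
grasp_force: 0.0
```

Run:
```python
from h import *
C,im=grab('wrist','w1'); s=r.read_state(); print(s['tool_pos'],s['tool_rot'],proj(C,[.4986,.4743,.04]))
for o in hubs('wrist',C=C,im=im): print(o)
for o in hubs('side'): print(o[:2]) if o[0][0]<230 and o[0][1]>100 else 0
```

```text
[0.49904778 0.47548927 0.0973684 ] [ 3.1393855   0.00320578 -3.14078562] [276.45309653 224.94524419]
((282, 287), array([0.5665, 0.4789]), array([30., 24.]), array([0.5661, 0.4788]))
((324, 279), array([0.5592, 0.5162]), array([20., 18.]), array([0.5637, 0.5162]))
((358, 238), array([0.5204, 0.5433]), array([23., 39.]), array([0.5214, 0.5428]))
((273, 227), array([0.5101, 0.4712]), array([116., 106.]), array([0.507 , 0.4711]))
((91, 112), array([0.4173, 0.332 ]), array([112., 112.]), array([0.4173, 0.3323]))
((474, 82), array([0.395 , 0.6229]), array([ 48., 121.]), array([0.3948, 0.6232]))
((220, 221), array([0.4193, 0.3355]))
```

View pics/w1.png

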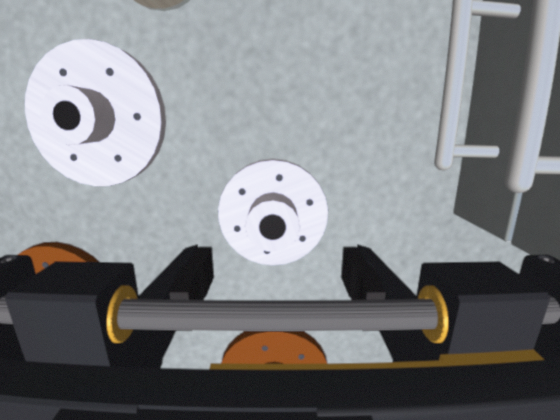

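The wrist view has the medium hub's spot at (272,227), against a prediction of (276,225), so it agrees within about 3 mm. The tool is above it, so I'll descend and grip.

Request:
carry_out --travel '[[0, -0.006, 0.05], [0, 0, 0.05], [0, 0, 0.05], [0, 0, 0.03], [0, 0, 0.0235], [0, 0, 0], [0, 0, 0]]' --delta_rot '[[0, 0, 0], [0, 0, 0], [0, 0, 0], [0, 0, 0], [0, 0, 0], [0, 0, 0], [0, 0, 0]]'

```text
t: 3.05
tool_pos: [0.4989, 0.4725, 0.0141]
tool_rot: [3.141, 0.001, -3.141]
contact_force: [0.1, 0.2, 0.3]
finger_gap: 0.0702
grasp_force: 0.0
```

Request:
carry_out --travel '[[0, 0, 0], [0, 0, 0], [0, 0, 0], [0, 0, 0], [0, 0, 0], [0, 0, 0], [0, 0, 0], [0, 0, 0]]' --delta_rot '[[0, 0, 0], [0, 0, 0], [0, 0, 0], [0, 0, 0], [0, 0, 0], [0, 0, 0], [0, 0, 0], [0, 0, 0]]' --grip 20 --grip_force 30

```text
t: 3.85
tool_pos: [0.4986, 0.4723, 0.0135]
tool_rot: [3.142, 0.0, -3.141]
contact_force: [-0.5, -0.4, 1.9]
finger_gap: 0.0391
grasp_force: 30.0
```

Request:
carry_out --travel '[[0, 0, -0.05], [0, 0, -0.09], [0, 0, -0.1], [0, 0, -0.1], [0, 0, -0.1], [0, 0, -0.03], [-0.0296, -0.0957, 0], [-0.0296, -0.0957, 0], [-0.0296, -0.0957, 0], [-0.0296, -0.0957, 0], [-0.0296, -0.0957, 0], [-0.0296, -0.0957, 0], [-0.0296, -0.0957, 0], [-0.0296, -0.0957, 0], [-0.0296, -0.0957, 0], [-0.0296, -0.0957, 0], [0, 0, 0], [0, 0, 0]]' --delta_rot '[[0, 0, 0], [0, 0, 0], [0, 0, 0], [0, 0, 0], [0, 0, 0], [0, 0, 0], [0, 0, 0], [0, 0, 0], [0, 0, 0], [0, 0, 0], [0, 0, 0], [0, 0, 0], [0, 0, 0], [0, 0, 0], [0, 0, 0], [0, 0, 0], [0, 0, 0], [0, 0, 0]]'

```text
t: 5.65
tool_pos: [0.6167, 0.089, 0.1995]
tool_rot: [3.141, -0.003, 3.14]
contact_force: [0.3, 0.4, -1.7]
finger_gap: 0.0389
grasp_force: 30.0
```

Run:
```python
from h import *
s=r.read_state(); p=s['tool_pos']; print(p,s['tool_rot'],s['contact_force'],s['finger_gap'])
C,im=grab('wrist','w2'); print(proj(C,p+[0,0,.0255]), proj(C,[.617,.0897,.012]))
grab('side','s2');
```

```text
[0.61665933 0.08904644 0.199527  ] [ 3.14117759e+00 -2.76753666e-03  3.14048054e+00] [ 0.26271455  0.4150177  -1.67081032] 0.0388537916131962
[279.36474478 285.09573891] [278.43082558 188.90611409]
```

View pics/w2.png

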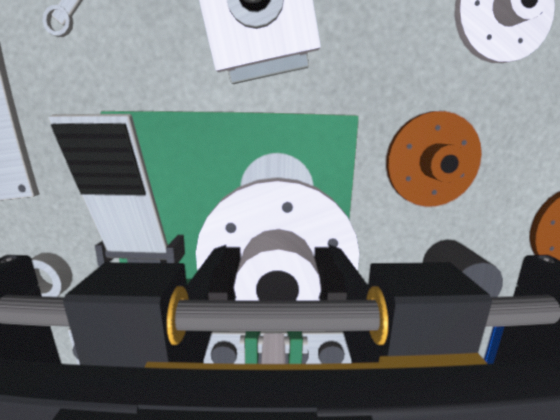

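The hub's spot sits at (277,285) in the hand, within 2 px of the tool axis, and the anvil is directly below. I'll lower it.

Request:
carry_out --travel '[[0, 0.001, 0.1], [0, 0, 0.1], [0, 0, 0.1], [0, 0, 0.08], [0, 0, 0.03], [0, 0, 0.015], [0, 0, 0.0075], [0, 0, 0], [0, 0, 0]]' --delta_rot '[[0, 0, 0], [0, 0, 0], [0, 0, 0], [0, 0, 0], [0, 0, 0], [0, 0, 0], [0, 0, 0], [0, 0, 0], [0, 0, 0]]'

```text
t: 6.65
tool_pos: [0.6177, 0.09, 0.0296]
tool_rot: [-3.141, 0.002, -3.141]
contact_force: [-0.6, -0.1, -1.9]
finger_gap: 0.0392
grasp_force: 30.0
```

Request:
carry_out --travel '[[0, 0, 0], [0, 0, 0], [0, 0, 0], [0, 0, 0], [0, 0, 0], [0, 0, -0.05], [0, 0, -0.1], [0, 0, -0.1], [0, 0, -0.1], [0, 0, -0.1], [0, 0, 0]]' --delta_rot '[[0, 0, 0], [0, 0, 0], [0, 0, 0], [0, 0, 0], [0, 0, 0], [0, 0, 0], [0, 0, 0], [0, 0, 0], [0, 0, 0], [0, 0, 0], [0, 0, 0]]' --grip 66

```text
t: 7.75
tool_pos: [0.6189, 0.0899, 0.2143]
tool_rot: [-3.141, 0.01, -3.141]
contact_force: [0.2, 0.3, 0.2]
finger_gap: 0.0662
grasp_force: 0.0
```

Request:
carry_out --travel '[[0.038, -0.095, 0], [0.038, -0.095, 0], [0.038, -0.095, 0], [0, -0.098, 0], [0, 0, 0], [0, 0, 0], [0, 0, 0]]' --delta_rot '[[0, 0, 0], [0, 0, 0], [0, 0, 0], [0, 0, 0], [0, 0, 0], [0, 0, 0], [0, 0, 0]]' --grip 0

```text
t: 8.45
tool_pos: [0.5715, -0.0623, 0.2079]
tool_rot: [3.141, -0.001, -3.14]
contact_force: [-0.1, 0.1, -0.2]
finger_gap: 0.0122
grasp_force: 0.0
```

Run:
```python
from h import *
s=r.read_state(); print(s['tool_pos'],s['tool_rot'],s['finger_gap'])
for n in('scene','side'):
    C,im=grab(n,n+'3')
    for o in hubs(n,.052,C=C,im=im): print(n,o)
    for o in hubs(n,.040,C=C,im=im): print(n,o)
C,im=grab('wrist','w3'); print('pad',proj(C,[.572,-.064,.094]))
C=cam('scene')
```

```text
[ 0.57151602 -0.06233254  0.20787349] [ 3.14115368e+00 -6.30883238e-04 -3.14031464e+00] 0.01222269074219618
scene ((271, 268), array([0.6191, 0.0908]), array([79., 83.]), array([0.6177, 0.0905]))
scene ((364, 239), array([0.4279, 0.334 ]), array([104., 106.]), array([0.4271, 0.334 ]))
scene ((283, 212), array([0.4089, 0.0595]), array([89., 88.]), array([0.4046, 0.0583]))
scene ((271, 268), array([0.6131, 0.0884]), array([80., 83.]), array([0.6115, 0.0881]))
scene ((364, 239), array([0.4202, 0.3338]), array([105., 107.]), array([0.4192, 0.3338]))
scene ((283, 212), array([0.401 , 0.0568]), array([89., 89.]), array([0.3965, 0.0556]))
side ((370, 324), array([ 0.5105, -0.3442]), array([222., 225.]), None)
side ((270, 246), array([0.4803, 0.1031]), array([90., 91.]), array([0.4821, 0.1112]))
side ((299, 228), array([0.6178, 0.0909]), array([79., 83.]), array([0.618 , 0.0921]))
side ((220, 221), array([0.4142, 0.3264]), array([106., 108.]), array([0.4154, 0.343 ]))
side ((73, 39), array([0.6297, 2.1402]), array([194., 365.]), None)
side ((370, 324), array([ 0.5165, -0.3424]), array([224., 228.]), None)
side ((270, 246), array([0.486 , 0.1095]), array([91., 92.]), array([0.4879, 0.1177]))
side ((299, 228), array([0.6249, 0.0971]), array([80., 84.]), array([0.6252, 0.0985]))
side ((220, 221), array([0.4192, 0.335 ]), array([107., 109.]), array([0.4205, 0.352 ]))
side ((73, 39), array([0.6369, 2.1671]), array([196., 369.]), None)
pad [276.11453684 205.57484687]
```

View pics/w3.png

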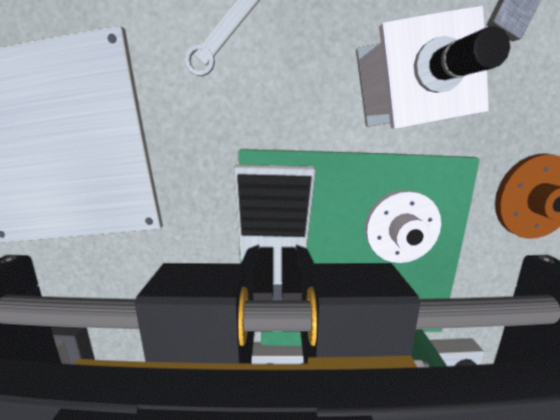

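The pad's centre is at (275,205), as predicted, and the hub stands centred on the anvil to within 2 mm. I'll press the pedal.

Request:
carry_out --travel '[[0, 0, 0.09], [0, 0, 0.09], [0, 0, 0.08], [0, 0, 0.02], [0, 0, 0.02], [0, 0, 0.02], [0, 0, 0.02], [0, 0, 0.02], [0, 0, 0.02], [0, 0, 0.015], [0, 0, 0], [0, 0, 0], [0, 0, 0]]' --delta_rot '[[0, 0, 0], [0, 0, 0], [0, 0, 0], [0, 0, 0], [0, 0, 0], [0, 0, 0], [0, 0, 0], [0, 0, 0], [0, 0, 0], [0, 0, 0], [0, 0, 0], [0, 0, 0], [0, 0, 0]]'

```text
t: 9.9
tool_pos: [0.5718, -0.0633, 0.0525]
tool_rot: [-3.141, 0.001, -3.14]
contact_force: [-7.2, -1.0, 8.7]
finger_gap: 0.0004
grasp_force: 4.6
```

Run:
```python
from h import *
s=r.read_state(); print(s['tool_pos'],s['contact_force'])
_,a=grab('scene');_,b=grab('side')
cv2.imwrite('pics/p1.png',np.hstack([cv2.resize(a[200:330,190:320],(400,400)),cv2.resize(b[190:300,250:360],(400,400))]))
```

```text
[ 0.57184585 -0.0632893   0.05249006] [-7.16418936 -0.95902101  8.68887474]
```

View pics/p1.png

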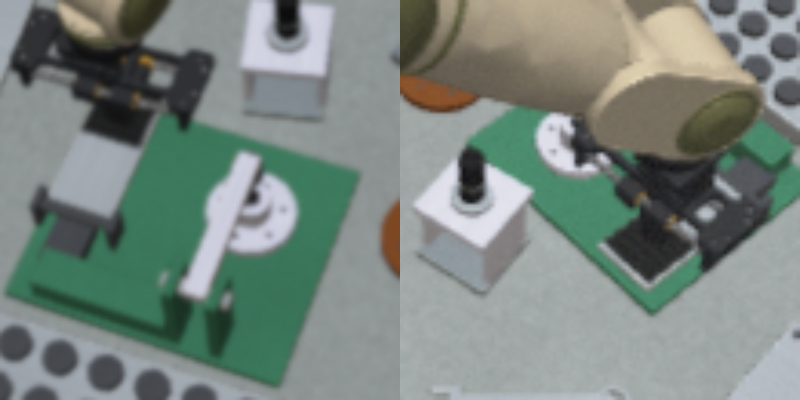

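The marking arm is swinging down over the hub's spot and the pedal is near its stop. I'll press the last few millimetres.

Request:
carry_out --travel '[[0, 0, 0.005], [0, 0, 0.004], [0, 0, 0.003], [0, 0, 0], [0, 0, 0]]' --delta_rot '[[0, 0, 0], [0, 0, 0], [0, 0, 0], [0, 0, 0], [0, 0, 0]]'

```text
t: 10.5
tool_pos: [0.5719, -0.0633, 0.0502]
tool_rot: [-3.14, 0.001, -3.14]
contact_force: [-16.3, 2.1, 33.5]
finger_gap: 0.0005
grasp_force: 16.2
```

Force has risen from 9 to 33 N, so the pedal is on its stop. I'll hold briefly, let it up, and go back for the hub.

Request:
carry_out --travel '[[0, 0, 0], [0, 0, 0], [0, 0, -0.03], [0, 0, -0.04], [0, 0, -0.06], [0, 0, -0.09], [0, 0, -0.1], [0, 0, -0.1], [0, 0, 0], [-0.03, 0.0965, 0], [-0.03, 0.0965, 0], [-0.03, 0.0965, 0], [-0.025, 0.0965, 0], [0, 0, 0], [0, 0, 0], [0, 0, 0]]' --delta_rot '[[0, 0, 0], [0, 0, 0], [0, 0, 0], [0, 0, 0], [0, 0, 0], [0, 0, 0], [0, 0, 0], [0, 0, 0], [0, 0, 0], [0, 0, 0], [0, 0, 0], [0, 0, 0], [0, 0, 0], [0, 0, 0], [0, 0, 0], [0, 0, 0]]'

```text
t: 12.1
tool_pos: [0.6174, 0.0903, 0.2137]
tool_rot: [-3.141, 0.0, 3.141]
contact_force: [-1.0, -0.3, -0.8]
finger_gap: 0.0006
grasp_force: 0.0
```

Run:
```python
from h import *
s=r.read_state(); print(s['tool_pos'],s['tool_rot'],s['contact_force'])
C,im=grab('wrist','w4'); 
p=proj(C,[.6178,.091,.052]); print(p)
g=im[...].max(2); u,v=map(int,p); w=np.clip(60-g[v-20:v+21,u-20:u+21].astype(float),0,None); yy,xx=np.mgrid[v-20:v+21,u-20:u+21]; q=((w*xx).sum()/w.sum(),(w*yy).sum()/w.sum()); print(q,onz(C,*q,.052))
for n in('scene','side'):
    for o in hubs(n,.04): print(n,o[1:])if o[3] is not None else 0
```

```text
[0.61739758 0.09031462 0.21373651] [-3.14135613e+00  2.09649142e-04  3.14131057e+00] [-0.97440432 -0.31073239 -0.75176528]
[278.68435532 193.59060567]
(np.float64(277.1276595744681), np.float64(195.29787234042553)) [0.61966976 0.08933947 0.052     ]
scene (array([0.613 , 0.0886]), array([80., 83.]), array([0.6115, 0.0881]))
scene (array([0.4199, 0.3338]), array([101., 107.]), array([0.4192, 0.3338]))
side (array([0.486 , 0.1095]), array([91., 92.]), array([0.4878, 0.1178]))
side (array([0.6248, 0.097 ]), array([85., 83.]), array([0.6252, 0.0985]))
side (array([0.4194, 0.3354]), array([109., 109.]), array([0.4187, 0.3353]))
```

Request:
carry_out --travel '[[0, 0, 0], [0, 0, 0], [0, 0, 0], [-0.002, 0, 0.09], [0, 0, 0.1], [0, 0, 0.1], [0, 0, 0.09], [0, 0, 0.05], [0, 0, 0.025], [0, 0, 0.012], [0, 0, 0], [0, 0, 0], [0, 0, 0]]' --delta_rot '[[0, 0, 0], [0, 0, 0], [0, 0, 0], [0, 0, 0], [0, 0, 0], [0, 0, 0], [0, 0, 0], [0, 0, 0], [0, 0, 0], [0, 0, 0], [0, 0, 0], [0, 0, 0], [0, 0, 0]]' --grip 66

```text
t: 13.55
tool_pos: [0.6188, 0.0911, 0.0278]
tool_rot: [-3.141, 0.002, -3.141]
contact_force: [0.3, 0.2, -0.1]
finger_gap: 0.0663
grasp_force: 0.0
```

Request:
carry_out --travel '[[0, 0, 0], [0, 0, 0], [0, 0, 0], [0, 0, 0], [0, 0, 0], [0, 0, 0], [0, 0, -0.05], [0, 0, -0.1], [0, 0, -0.1], [0, 0, -0.1], [0, 0, -0.1], [0, 0, 0], [0, 0, 0]]' --delta_rot '[[0, 0, 0], [0, 0, 0], [0, 0, 0], [0, 0, 0], [0, 0, 0], [0, 0, 0], [0, 0, 0], [0, 0, 0], [0, 0, 0], [0, 0, 0], [0, 0, 0], [0, 0, 0], [0, 0, 0]]' --grip 20

```text
t: 14.85
tool_pos: [0.6181, 0.0911, 0.2063]
tool_rot: [3.141, -0.0, -3.141]
contact_force: [0.7, -0.0, -3.3]
finger_gap: 0.039
grasp_force: 30.0
```

Request:
carry_out --travel '[[0.0125, -0.0935, 0], [0.0125, -0.0935, 0], [0.0125, -0.0935, 0], [0.0125, -0.0935, 0], [0.0125, -0.0935, 0], [0.0125, -0.0935, 0], [0.0125, -0.0935, 0], [0.0125, -0.0935, 0], [0.0125, -0.0935, 0], [0.0125, -0.0935, 0], [0, 0, 0], [0, 0, 0], [0, 0, 0.1], [0, 0, 0.1], [0, 0, 0.1], [0, 0, 0.08], [0, 0, 0], [0, 0, 0]]' --delta_rot '[[0, 0, 0], [0, 0, 0], [0, 0, 0], [0, 0, 0], [0, 0, 0], [0, 0, 0], [0, 0, 0], [0, 0, 0], [0, 0, 0], [0, 0, 0], [0, 0, 0], [0, 0, 0], [0, 0, 0], [0, 0, 0], [0, 0, 0], [0, 0, 0], [0, 0, 0], [0, 0, 0]]'

```text
t: 16.65
tool_pos: [0.5688, -0.282, 0.0552]
tool_rot: [3.141, -0.0, -3.14]
contact_force: [0.6, -0.8, -0.6]
finger_gap: 0.039
grasp_force: 30.0
```

Request:
carry_out --travel '[[0, 0, 0.03], [0, 0, 0.02], [0, 0, 0.01], [0, 0, 0.008], [0, 0, 0], [0, 0, 0], [0, 0, 0], [0, 0, 0]]' --delta_rot '[[0, 0, 0], [0, 0, 0], [0, 0, 0], [0, 0, 0], [0, 0, 0], [0, 0, 0], [0, 0, 0], [0, 0, 0]]'

```text
t: 17.45
tool_pos: [0.5685, -0.283, 0.0278]
tool_rot: [-3.141, 0.0, -3.141]
contact_force: [0.4, 0.6, -1.4]
finger_gap: 0.0392
grasp_force: 30.0
```

Request:
carry_out --travel '[[0, 0, 0.0035], [0, 0, 0], [0, 0, 0]]' --delta_rot '[[0, 0, 0], [0, 0, 0], [0, 0, 0]]'

```text
t: 17.75
tool_pos: [0.5686, -0.2831, 0.0268]
tool_rot: [-3.141, 0.001, -3.141]
contact_force: [-2.5, 1.5, 5.8]
finger_gap: 0.0393
grasp_force: 30.0
```

Request:
carry_out --travel '[[0, 0, 0], [0, 0, 0], [0, 0, 0], [0, 0, 0], [0, 0, -0.05], [0, 0, -0.1], [0, 0, -0.1], [0, 0, -0.1], [0, 0, -0.1], [0, 0, -0.08], [0, 0, 0]]' --delta_rot '[[0, 0, 0], [0, 0, 0], [0, 0, 0], [0, 0, 0], [0, 0, 0], [0, 0, 0], [0, 0, 0], [0, 0, 0], [0, 0, 0], [0, 0, 0], [0, 0, 0]]' --grip 66

```text
t: 18.85
tool_pos: [0.5695, -0.2837, 0.2431]
tool_rot: [-3.136, 0.007, -3.141]
contact_force: [0.3, 0.8, 0.1]
finger_gap: 0.0659
grasp_force: 0.0
```

Request:
carry_out --travel '[[0.0233, 0.0964, 0], [0.0233, 0.0964, 0], [0.0233, 0.0964, 0], [0.0233, 0.0964, 0], [0.0233, 0.0964, 0], [0.0233, 0.0964, 0], [0.0233, 0.0964, 0], [0.0233, 0.0964, 0], [0.0233, 0.0964, 0], [0.0233, 0.0964, 0], [0.0233, 0.0964, 0], [0.0233, 0.0964, 0], [0.0233, 0.0964, 0], [0.0233, 0.0964, 0], [0.0233, 0.0964, 0], [0.0233, 0.0964, 0], [0, 0, 0], [0, 0, 0], [0, 0, 0]]' --delta_rot '[[0, 0, 0], [0, 0, 0], [0, 0, 0], [0, 0, 0], [0, 0, 0], [0, 0, 0], [0, 0, 0], [0, 0, 0], [0, 0, 0], [0, 0, 0], [0, 0, 0], [0, 0, 0], [0, 0, 0], [0, 0, 0], [0, 0, 0], [0, 0, 0], [0, 0, 0], [0, 0, 0], [0, 0, 0]]'

```text
t: 20.75
tool_pos: [0.4192, 0.3331, 0.2376]
tool_rot: [-3.141, -0.001, 3.141]
contact_force: [0.4, -0.1, 0.2]
finger_gap: 0.0658
grasp_force: 0.0
```

```bash
cat >> h.py <<'E'
def spot(C,im,P,R=20,th=60):
    """dark-spot centroid of the blob nearest the predicted pixel, cast on height P[2]"""
    p=proj(C,P); u,v=map(int,p); m=(im.max(2)[v-R:v+R+1,u-R:u+R+1]<th).astype('u1')
    n,l,st,ce=cv2.connectedComponentsWithStats(m)
    b=max(range(1,n),key=lambda i:st[i,4]) if n>1 else None
    if b is None: return p,None
    q=ce[b]+[u-R,v-R]; return p.round(1),q.round(1),st[b,2:].tolist(),onz(C,*q,P[2]).round(4)
E
python3 - <<'E'
from h import *
s=r.read_state(); print(s['tool_pos'],s['tool_rot'])
C,im=grab('wrist','w5'); print(spot(C,im,[.419,.334,.04]))
for n in('scene','side'):
    C,im=grab(n,n+'5'); print(n,spot(C,im,[.419,.334,.04],6,80), spot(C,im,[.5685,-.283,.052],6,80))
E
```

```text
[0.41922423 0.3331363  0.2376326 ] [-3.14100128e+00 -7.21222884e-04  3.14111118e+00]
(array([278.7, 186.3]), array([277.2, 188.4]), [12, 10, 66], array([0.4215, 0.3322, 0.04  ]))
scene (array([364.8, 233.7]), array([364.6, 233.9]), [4, 3, 11], array([0.4201, 0.3337, 0.04  ])) (array([165.7, 218.6]), array([166. , 218.3]), [3, 3, 7], array([ 0.5671, -0.2827,  0.052 ]))
side (array([219.5, 216.4]), array([219.3, 216.4]), [4, 2, 7], array([0.4183, 0.3348, 0.04  ])) (array([367.7, 296.1]), array([367.1, 295.8]), [5, 4, 15], array([ 0.5678, -0.281 ,  0.052 ]))
```

Request:
carry_out --travel '[[-0.002, 0, 0.1], [0, 0, 0.1], [0, 0, 0.1], [0, 0, 0.1], [0, 0, 0.08], [0, 0, 0.04], [0, 0, 0.025], [0, 0, 0.012], [0, 0, 0], [0, 0, 0], [0, 0, 0]]' --delta_rot '[[0, 0, 0], [0, 0, 0], [0, 0, 0], [0, 0, 0], [0, 0, 0], [0, 0, 0], [0, 0, 0], [0, 0, 0], [0, 0, 0], [0, 0, 0], [0, 0, 0]]'

```text
t: 22.0
tool_pos: [0.4203, 0.3342, 0.0162]
tool_rot: [3.141, 0.001, -3.141]
contact_force: [-0.6, 1.1, 0.1]
finger_gap: 0.0662
grasp_force: 0.0
```

Request:
carry_out --travel '[[0, 0, 0], [0, 0, 0], [0, 0, 0], [0, 0, 0], [0, 0, 0], [0, 0, 0], [0, 0, 0], [0, 0, 0]]' --delta_rot '[[0, 0, 0], [0, 0, 0], [0, 0, 0], [0, 0, 0], [0, 0, 0], [0, 0, 0], [0, 0, 0], [0, 0, 0]]' --grip 20

```text
t: 22.8
tool_pos: [0.4199, 0.3339, 0.0154]
tool_rot: [-3.141, -0.0, -3.141]
contact_force: [-1.1, -2.4, 3.2]
finger_gap: 0.0393
grasp_force: 30.0
```

Request:
carry_out --travel '[[0, 0, -0.05], [0, 0, -0.09], [0, 0, -0.1], [0, 0, -0.1], [0, 0, -0.1], [0, 0, -0.05], [-0.0549, -0.0677, 0], [-0.0549, -0.0677, 0], [-0.0549, -0.0677, 0], [-0.0549, -0.0677, 0], [-0.0549, -0.0677, 0], [-0.0549, -0.0677, 0], [-0.0549, -0.0677, 0], [-0.0549, -0.0677, 0], [-0.0549, -0.0677, 0], [0, 0, 0], [0, 0, 0], [0, 0, 0]]' --delta_rot '[[0, 0, 0], [0, 0, 0], [0, 0, 0], [0, 0, 0], [0, 0, 0], [0, 0, 0], [0, 0, 0], [0, 0, 0], [0, 0, 0], [0, 0, 0], [0, 0, 0], [0, 0, 0], [0, 0, 0], [0, 0, 0], [0, 0, 0], [0, 0, 0], [0, 0, 0], [0, 0, 0]]'

```text
t: 24.6
tool_pos: [0.617, 0.0911, 0.2109]
tool_rot: [3.141, -0.001, -3.14]
contact_force: [-0.3, -0.3, -3.5]
finger_gap: 0.039
grasp_force: 30.0
```

Request:
carry_out --travel '[[0, -0.002, 0.1], [0, 0, 0.1], [0, 0, 0.1], [0, 0, 0.09], [0, 0, 0.04], [0, 0, 0.015], [0, 0, 0.01], [0, 0, 0], [0, 0, 0], [0, 0, 0]]' --delta_rot '[[0, 0, 0], [0, 0, 0], [0, 0, 0], [0, 0, 0], [0, 0, 0], [0, 0, 0], [0, 0, 0], [0, 0, 0], [0, 0, 0], [0, 0, 0]]'

```text
t: 25.6
tool_pos: [0.618, 0.0896, 0.0303]
tool_rot: [-3.142, 0.002, -3.141]
contact_force: [-0.1, -0.2, -3.9]
finger_gap: 0.0394
grasp_force: 30.0
```

Request:
carry_out --travel '[[0, 0, 0.005], [0, 0, 0.002], [0, 0, 0], [0, 0, 0]]' --delta_rot '[[0, 0, 0], [0, 0, 0], [0, 0, 0], [0, 0, 0]]'

```text
t: 26.0
tool_pos: [0.6179, 0.0895, 0.0274]
tool_rot: [-3.141, 0.001, -3.141]
contact_force: [-3.9, -0.2, 5.6]
finger_gap: 0.0391
grasp_force: 30.0
```

Request:
carry_out --travel '[[0, 0, 0], [0, 0, 0], [0, 0, 0], [0, 0, 0], [0, 0, -0.05], [0, 0, -0.1], [0, 0, -0.1], [0, 0, -0.1], [0, 0, -0.1], [0, 0, 0]]' --delta_rot '[[0, 0, 0], [0, 0, 0], [0, 0, 0], [0, 0, 0], [0, 0, 0], [0, 0, 0], [0, 0, 0], [0, 0, 0], [0, 0, 0], [0, 0, 0]]' --grip 66

```text
t: 27.0
tool_pos: [0.6194, 0.0895, 0.2124]
tool_rot: [-3.141, 0.01, -3.141]
contact_force: [0.4, -0.1, -0.6]
finger_gap: 0.0658
grasp_force: 0.0
```

Request:
carry_out --travel '[[0.038, -0.095, 0], [0.038, -0.095, 0], [0.038, -0.095, 0], [0, -0.098, 0], [0, 0, 0], [0, 0, 0], [0, 0, 0], [0, 0, 0], [0, 0, 0]]' --delta_rot '[[0, 0, 0], [0, 0, 0], [0, 0, 0], [0, 0, 0], [0, 0, 0], [0, 0, 0], [0, 0, 0], [0, 0, 0], [0, 0, 0]]' --grip 0

```text
t: 27.9
tool_pos: [0.5721, -0.0627, 0.2064]
tool_rot: [3.141, -0.0, -3.14]
contact_force: [-0.3, -0.2, 0.1]
finger_gap: 0.0003
grasp_force: 0.0
```

Run:
```python
from h import *
s=r.read_state(); print(s['tool_pos'],s['tool_rot'],s['finger_gap'])
for n in('scene','side'):
    C,im=grab(n,n+'6'); print(n,spot(C,im,[.617,.09,.052],6,80), spot(C,im,[.5685,-.283,.052],6,80))
```

```text
[ 0.57214458 -0.0627444   0.20641195] [ 3.14148698e+00 -1.01547301e-04 -3.13982346e+00] 0.00028873291695327003
scene (array([270.8, 263.3]), array([270.7, 263.2]), [4, 4, 12], array([0.6169, 0.0894, 0.052 ])) (array([165.7, 218.6]), array([166. , 218.3]), [3, 3, 7], array([ 0.5671, -0.2827,  0.052 ]))
side (array([299. , 223.8]), array([298.7, 223.4]), [4, 2, 7], array([0.6175, 0.092 , 0.052 ])) (array([367.7, 296.1]), array([367.1, 295.8]), [5, 4, 15], array([ 0.5678, -0.281 ,  0.052 ]))
```

Request:
carry_out --travel '[[0, 0, 0.09], [0, 0, 0.09], [0, 0, 0.08], [0, 0, 0.02], [0, 0, 0.02], [0, 0, 0.02], [0, 0, 0.02], [0, 0, 0.02], [0, 0, 0.02], [0, 0, 0.01], [0, 0, 0.008], [0, 0, 0.005], [0, 0, 0], [0, 0, 0], [0, 0, 0], [0, 0, 0]]' --delta_rot '[[0, 0, 0], [0, 0, 0], [0, 0, 0], [0, 0, 0], [0, 0, 0], [0, 0, 0], [0, 0, 0], [0, 0, 0], [0, 0, 0], [0, 0, 0], [0, 0, 0], [0, 0, 0], [0, 0, 0], [0, 0, 0], [0, 0, 0], [0, 0, 0]]'

```text
t: 29.6
tool_pos: [0.5721, -0.0639, 0.0501]
tool_rot: [-3.14, 0.0, -3.14]
contact_force: [-18.2, 1.4, 35.6]
finger_gap: 0.0005
grasp_force: 17.6
```

The pedal is on its stop again at 36 N. I'll hold, release, return to the hub and grip it.

Request:
carry_out --travel '[[0, 0, 0], [0, 0, 0], [0, 0, -0.03], [0, 0, -0.04], [0, 0, -0.06], [0, 0, -0.09], [0, 0, -0.1], [0, 0, -0.09], [0, 0, 0], [-0.03, 0.0965, 0], [-0.03, 0.0965, 0], [-0.03, 0.0965, 0], [-0.025, 0.0965, 0], [0, 0, 0], [0, 0, 0], [0, 0, 0]]' --delta_rot '[[0, 0, 0], [0, 0, 0], [0, 0, 0], [0, 0, 0], [0, 0, 0], [0, 0, 0], [0, 0, 0], [0, 0, 0], [0, 0, 0], [0, 0, 0], [0, 0, 0], [0, 0, 0], [0, 0, 0], [0, 0, 0], [0, 0, 0], [0, 0, 0]]'

```text
t: 31.2
tool_pos: [0.6179, 0.0898, 0.2095]
tool_rot: [-3.141, 0.0, 3.141]
contact_force: [0.6, -0.5, 0.8]
finger_gap: 0.0005
grasp_force: 0.0
```

Run:
```python
from h import *
C,im=grab('wrist','w7'); print(r.read_state()['tool_pos'],spot(C,im,[.6175,.0905,.052]))
for n in('scene','side'):
    C,im=grab(n,n+'7'); print(n,spot(C,im,[.617,.09,.052],6,80), spot(C,im,[.5685,-.283,.052],6,80))
```

```text
[0.61792378 0.08960124 0.20955615] (array([278.7, 193.8]), array([276.9, 194.6]), [14, 14, 149], array([0.6184, 0.0886, 0.052 ]))
scene (array([270.8, 263.3]), array([270.7, 263.2]), [4, 4, 12], array([0.6169, 0.0894, 0.052 ])) (array([165.7, 218.6]), array([166. , 218.3]), [3, 3, 7], array([ 0.5671, -0.2827,  0.052 ]))
side (array([299. , 223.8]), array([298.7, 223.4]), [4, 2, 7], array([0.6175, 0.092 , 0.052 ])) (array([367.7, 296.1]), array([367.2, 295.7]), [5, 4, 16], array([ 0.5682, -0.2809,  0.052 ]))
```

Request:
carry_out --travel '[[0, 0, 0], [0, 0, 0], [0, 0, 0], [0, 0, 0.09], [0, 0, 0.1], [0, 0, 0.1], [0, 0, 0.09], [0, 0, 0.045], [0, 0, 0.02], [0, 0, 0.012], [0, 0, 0], [0, 0, 0], [0, 0, 0]]' --delta_rot '[[0, 0, 0], [0, 0, 0], [0, 0, 0], [0, 0, 0], [0, 0, 0], [0, 0, 0], [0, 0, 0], [0, 0, 0], [0, 0, 0], [0, 0, 0], [0, 0, 0], [0, 0, 0], [0, 0, 0]]' --grip 66

```text
t: 32.65
tool_pos: [0.6185, 0.0907, 0.0275]
tool_rot: [-3.141, 0.002, -3.141]
contact_force: [0.9, -0.3, 0.6]
finger_gap: 0.0659
grasp_force: 0.0
```

Request:
carry_out --travel '[[0, 0, 0], [0, 0, 0], [0, 0, 0], [0, 0, 0], [0, 0, 0], [0, 0, 0], [0, 0, -0.05], [0, 0, -0.1], [0, 0, -0.1], [0, 0, -0.1], [0, 0, -0.1], [0, 0, 0], [0, 0, 0]]' --delta_rot '[[0, 0, 0], [0, 0, 0], [0, 0, 0], [0, 0, 0], [0, 0, 0], [0, 0, 0], [0, 0, 0], [0, 0, 0], [0, 0, 0], [0, 0, 0], [0, 0, 0], [0, 0, 0], [0, 0, 0]]' --grip 20

```text
t: 33.95
tool_pos: [0.6177, 0.0908, 0.2057]
tool_rot: [3.141, -0.001, -3.141]
contact_force: [-0.4, 0.9, -4.0]
finger_gap: 0.039
grasp_force: 30.0
```

Request:
carry_out --travel '[[0.0284, -0.0902, 0], [0.0284, -0.0902, 0], [0.0284, -0.0902, 0], [0.0284, -0.0902, 0], [0.0284, -0.0902, 0], [0.0284, -0.0902, 0], [0.0284, -0.0902, 0], [0.0284, -0.0902, 0], [0.0284, -0.0902, 0], [0.0284, -0.0902, 0], [0.0284, -0.0902, 0], [0.0284, -0.0902, 0], [0.0284, -0.0902, 0], [0, 0, 0], [0, 0, 0.1], [0, 0, 0.1], [0, 0, 0.1], [0, 0, 0.075], [0, 0, 0], [0, 0, 0]]' --delta_rot '[[0, 0, 0], [0, 0, 0], [0, 0, 0], [0, 0, 0], [0, 0, 0], [0, 0, 0], [0, 0, 0], [0, 0, 0], [0, 0, 0], [0, 0, 0], [0, 0, 0], [0, 0, 0], [0, 0, 0], [0, 0, 0], [0, 0, 0], [0, 0, 0], [0, 0, 0], [0, 0, 0], [0, 0, 0], [0, 0, 0]]'

```text
t: 35.95
tool_pos: [0.4705, -0.3778, 0.0562]
tool_rot: [3.14, -0.001, -3.141]
contact_force: [-0.0, -0.4, -2.4]
finger_gap: 0.039
grasp_force: 30.0
```

Request:
carry_out --travel '[[0, 0, 0.03], [0, 0, 0.02], [0, 0, 0.01], [0, 0, 0.005], [0, 0, 0], [0, 0, 0], [0, 0, 0], [0, 0, 0]]' --delta_rot '[[0, 0, 0], [0, 0, 0], [0, 0, 0], [0, 0, 0], [0, 0, 0], [0, 0, 0], [0, 0, 0], [0, 0, 0]]'

```text
t: 36.75
tool_pos: [0.4706, -0.3785, 0.0308]
tool_rot: [-3.141, 0.0, -3.141]
contact_force: [0.1, -0.8, -3.0]
finger_gap: 0.0393
grasp_force: 30.0
```

Request:
carry_out --travel '[[0, 0, 0.006], [0, 0, 0.003], [0, 0, 0], [0, 0, 0]]' --delta_rot '[[0, 0, 0], [0, 0, 0], [0, 0, 0], [0, 0, 0]]'

```text
t: 37.15
tool_pos: [0.4705, -0.3783, 0.0268]
tool_rot: [3.142, -0.0, -3.141]
contact_force: [-0.4, 0.7, -3.3]
finger_gap: 0.0392
grasp_force: 30.0
```

Request:
carry_out --travel '[[0, 0, 0], [0, 0, 0], [0, 0, 0], [0, 0, 0], [0, 0, -0.05], [0, 0, -0.1], [0, 0, -0.1], [0, 0, -0.1], [0, 0, -0.1], [0, 0, -0.08], [0, 0, 0]]' --delta_rot '[[0, 0, 0], [0, 0, 0], [0, 0, 0], [0, 0, 0], [0, 0, 0], [0, 0, 0], [0, 0, 0], [0, 0, 0], [0, 0, 0], [0, 0, 0], [0, 0, 0]]' --grip 66

```text
t: 38.25
tool_pos: [0.4714, -0.3794, 0.2439]
tool_rot: [-3.135, 0.006, -3.141]
contact_force: [-0.1, -0.8, -0.2]
finger_gap: 0.0663
grasp_force: 0.0
```

Request:
carry_out --travel '[[0.0043, 0.0942, 0], [0.0043, 0.0942, 0], [0.0043, 0.0942, 0], [0.0043, 0.0942, 0], [0.0043, 0.0942, 0], [0.0043, 0.0942, 0], [0.0043, 0.0942, 0], [0.0043, 0.0942, 0], [0.0043, 0.0942, 0], [0.0043, 0.0942, 0], [0.0043, 0.0942, 0], [0.0043, 0.0942, 0], [0, 0, 0], [0, 0, 0], [0, 0, 0]]' --delta_rot '[[0, 0, 0], [0, 0, 0], [0, 0, 0], [0, 0, 0], [0, 0, 0], [0, 0, 0], [0, 0, 0], [0, 0, 0], [0, 0, 0], [0, 0, 0], [0, 0, 0], [0, 0, 0], [0, 0, 0], [0, 0, 0], [0, 0, 0]]'

```text
t: 39.75
tool_pos: [0.4497, 0.0729, 0.2386]
tool_rot: [-3.141, -0.001, 3.141]
contact_force: [0.4, -1.0, 0.2]
finger_gap: 0.0663
grasp_force: 0.0
```

Run:
```python
from h import *
s=r.read_state(); print(s['tool_pos'],s['tool_rot'])
for n in('scene','side'):
    C,im=grab(n,n+'8'); print(n,spot(C,im,[.4706,-.3785,.052],6,80), spot(C,im,[.568,-.283,.052],6,80))
C,im=grab('wrist','w8'); print(proj(C,[.4496,.0734,.098]),proj(C,[.4496,.0734,.158]))
```

```text
[0.4496893  0.07294576 0.2385656 ] [-3.14141627e+00 -5.86311271e-04  3.14102943e+00]
scene (array([152.9, 188.3]), array([153.3, 188.1]), [4, 3, 9], array([ 0.4695, -0.3774,  0.052 ])) (array([165.8, 218.5]), array([166. , 218.3]), [3, 3, 7], array([ 0.5671, -0.2827,  0.052 ]))
side (array([372.2, 335.8]), array([371.4, 335.3]), [6, 5, 20], array([ 0.4698, -0.3758,  0.052 ])) (array([367.6, 296.1]), array([367.1, 295.8]), [5, 4, 15], array([ 0.5678, -0.281 ,  0.052 ]))
[278.71093084 197.87443881] [279.11986101 215.88987266]
```

View pics/w8.png

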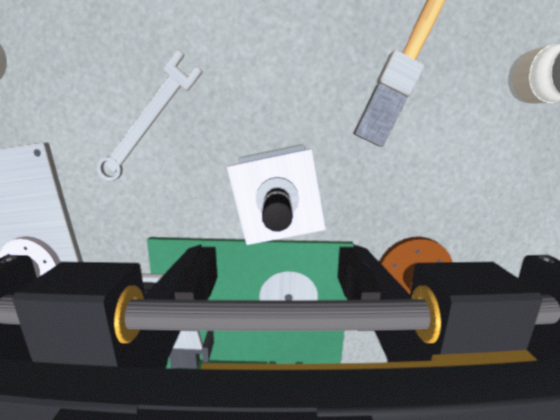

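The collar is at (277,196) and the handle top at (278,216), both as predicted. Both hubs are on the plate. I'll descend and grip the handle.

Request:
carry_out --travel '[[0, 0, 0.08], [0, 0, 0.08], [0, 0, 0.07], [0, 0, 0.05], [0, 0, 0.025], [0, 0, 0], [0, 0, 0], [0, 0, 0]]' --delta_rot '[[0, 0, 0], [0, 0, 0], [0, 0, 0], [0, 0, 0], [0, 0, 0], [0, 0, 0], [0, 0, 0], [0, 0, 0]]'

```text
t: 40.7
tool_pos: [0.4503, 0.0736, 0.1179]
tool_rot: [-3.141, 0.002, -3.141]
contact_force: [0.5, -0.1, 1.0]
finger_gap: 0.0662
grasp_force: 0.0
```

Request:
carry_out --travel '[[0, 0, 0], [0, 0, 0], [0, 0, 0], [0, 0, 0], [0, 0, 0], [0, 0, 0], [0, 0, 0], [0, 0, 0], [0, 0, 0]]' --delta_rot '[[0, 0, 0], [0, 0, 0], [0, 0, 0], [0, 0, 0], [0, 0, 0], [0, 0, 0], [0, 0, 0], [0, 0, 0], [0, 0, 0]]' --grip 10 --grip_force 30

```text
t: 41.6
tool_pos: [0.4497, 0.0738, 0.1169]
tool_rot: [-3.142, 0.0, -3.141]
contact_force: [0.2, -0.1, 1.5]
finger_gap: 0.025
grasp_force: 30.0
```

Request:
carry_out --travel '[[0, 0, -0.03], [0, 0, -0.05], [0, 0, -0.09], [0, 0, -0.09], [0, 0, -0.09], [0, 0, 0], [-0.0295, -0.089, 0], [-0.0295, -0.089, 0], [-0.0295, -0.089, 0], [-0.0295, -0.089, 0], [-0.0295, -0.089, 0], [-0.0295, -0.089, 0], [-0.0295, -0.089, 0], [-0.0295, -0.089, 0], [-0.0295, -0.089, 0], [-0.0295, -0.089, 0], [0, 0, 0], [0, 0, 0], [0, 0, 0]]' --delta_rot '[[0, 0, 0], [0, 0, 0], [0, 0, 0], [0, 0, 0], [0, 0, 0], [0, 0, 0], [0, 0, 0], [0, 0, 0], [0, 0, 0], [0, 0, 0], [0, 0, 0], [0, 0, 0], [0, 0, 0], [0, 0, 0], [0, 0, 0], [0, 0, 0], [0, 0, 0], [0, 0, 0], [0, 0, 0]]'

```text
t: 43.5
tool_pos: [0.5676, -0.2811, 0.2563]
tool_rot: [3.141, -0.001, -3.14]
contact_force: [-0.0, -0.1, -1.6]
finger_gap: 0.0252
grasp_force: 30.0
```

Run:
```python
from h import *
s=r.read_state(); print(s['tool_pos'],s['tool_rot'],s['contact_force'])
_,a=grab('scene');_,b=grab('side');_,w=grab('wrist')
for n,im in(('scene',a),('side',b)):
    C=cam(n); print(n,spot(C,im,[.4697,-.377,.052],6,80), spot(C,im,[.5678,-.282,.052],6,80),'tip',proj(C,s['tool_pos']-[0,0,.0949]))
cv2.imwrite('pics/p9.png',np.hstack([cv2.resize(a[140:260,110:230],(400,400)),cv2.resize(w[100:340,150:390],(400,400))]))
```

```text
[ 0.56764938 -0.28113727  0.25628623] [ 3.14058580e+00 -9.13942205e-04 -3.14041625e+00] [-0.03060781 -0.12794485 -1.59770961]
scene (array([153.4, 188.2]), array([154. , 183.2]), [8, 4, 24], array([ 0.4498, -0.3846,  0.052 ])) (array([166.1, 218.5]), array([166. , 218.3]), [3, 3, 7], array([ 0.5671, -0.2827,  0.052 ])) tip [159.3669777  198.30140642]
side (array([371.6, 335.6]), array([371.4, 335.3]), [6, 5, 20], array([ 0.4698, -0.3758,  0.052 ])) (array([367.4, 296. ]), array([367.1, 295.8]), [5, 4, 15], array([ 0.5678, -0.281 ,  0.052 ])) tip [373.74197988 278.98625447]
```

View pics/p9.png

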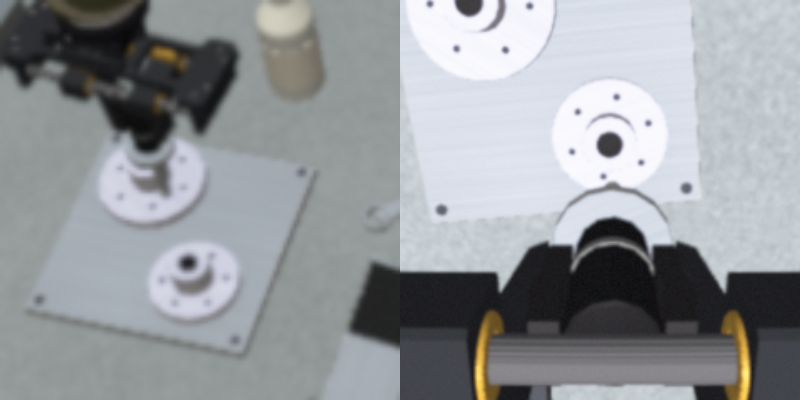

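The probe hangs straight in the grip, and the wrist half of the crop shows the medium spot directly in line. I'll lower onto it.

Request:
carry_out --travel '[[0, -0.002, 0.09], [0, 0, 0.09], [0, 0, 0.05], [0, 0, 0.02], [0, 0, 0.01], [0, 0, 0], [0, 0, 0]]' --delta_rot '[[0, 0, 0], [0, 0, 0], [0, 0, 0], [0, 0, 0], [0, 0, 0], [0, 0, 0], [0, 0, 0]]'

```text
t: 44.35
tool_pos: [0.5682, -0.2832, 0.1543]
tool_rot: [-3.14, 0.002, -3.141]
contact_force: [-0.2, -0.4, -1.0]
finger_gap: 0.0251
grasp_force: 30.0
```

Request:
carry_out --travel '[[0, 0, 0.005], [0, 0, 0.004], [0, 0, 0.002], [0, 0, 0], [0, 0, 0]]' --delta_rot '[[0, 0, 0], [0, 0, 0], [0, 0, 0], [0, 0, 0], [0, 0, 0]]'

```text
t: 44.85
tool_pos: [0.5678, -0.283, 0.1486]
tool_rot: [-3.142, 0.0, -3.141]
contact_force: [0.0, 0.3, -1.5]
finger_gap: 0.0253
grasp_force: 30.0
```

Request:
carry_out --travel '[[0, 0, 0.003], [0, 0, 0.003], [0, 0, 0], [0, 0, 0], [0, 0, 0]]' --delta_rot '[[0, 0, 0], [0, 0, 0], [0, 0, 0], [0, 0, 0], [0, 0, 0]]'

```text
t: 45.35
tool_pos: [0.568, -0.2831, 0.1465]
tool_rot: [-3.141, 0.001, -3.141]
contact_force: [0.7, -0.1, 3.0]
finger_gap: 0.0251
grasp_force: 30.0
```

Contact is at about 4.6 N with the tip on the medium spot. On to the large hub.

Request:
carry_out --travel '[[0, 0, -0.05], [0, 0, -0.075], [0.0612, -0.0588, 0], [0.0612, -0.0588, 0], [0.0612, -0.0588, 0], [0.0612, -0.0588, 0], [0, 0, 0], [0, 0, 0], [0, 0, 0]]' --delta_rot '[[0, 0, 0], [0, 0, 0], [0, 0, 0], [0, 0, 0], [0, 0, 0], [0, 0, 0], [0, 0, 0], [0, 0, 0], [0, 0, 0]]'

```text
t: 46.25
tool_pos: [0.4705, -0.3764, 0.1959]
tool_rot: [3.141, -0.0, -3.14]
contact_force: [0.3, -0.1, -1.2]
finger_gap: 0.0253
grasp_force: 30.0
```

Run:
```python
from h import *
s=r.read_state(); print(s['tool_pos'],s['contact_force'])
C,im=grab('side'); print(spot(C,im,[.4697,-.377,.052],6,80),spot(C,im,[.5678,-.282,.052],6,80))
C,im=grab('wrist'); print(spot(C,im,[.4697,-.377,.052],10,50))
```

```text
[ 0.47048925 -0.37635704  0.19586894] [ 0.2890663  -0.1047967  -1.20507606]
(array([371.6, 335.6]), array([371.4, 335.3]), [6, 5, 20], array([ 0.4698, -0.3758,  0.052 ])) (array([367.4, 296. ]), array([370. , 297.5]), [9, 10, 53], array([ 0.5697, -0.2915,  0.052 ]))
(array([277.28294739, 196.38854251]), None)
```

Request:
carry_out --travel '[[0, -0.001, 0.06], [0, 0, 0.035], [0, 0, 0.015], [0, 0, 0.008], [0, 0, 0.004], [0, 0, 0], [0, 0, 0]]' --delta_rot '[[0, 0, 0], [0, 0, 0], [0, 0, 0], [0, 0, 0], [0, 0, 0], [0, 0, 0], [0, 0, 0]]'

```text
t: 47.05
tool_pos: [0.4701, -0.3776, 0.1479]
tool_rot: [-3.141, 0.001, -3.141]
contact_force: [-0.4, 0.7, -1.1]
finger_gap: 0.025
grasp_force: 30.0
```

Request:
carry_out --travel '[[0, 0, 0.003], [0, 0, 0.002], [0, 0, 0], [0, 0, 0]]' --delta_rot '[[0, 0, 0], [0, 0, 0], [0, 0, 0], [0, 0, 0]]'

```text
t: 47.45
tool_pos: [0.4703, -0.3778, 0.1464]
tool_rot: [-3.14, 0.001, -3.141]
contact_force: [0.1, 0.4, 5.5]
finger_gap: 0.025
grasp_force: 30.0
```

Contact is at about 7 N on the large spot. Now I'll return the probe to its stand.

Request:
carry_out --travel '[[0, 0, -0.05], [0, 0, -0.1], [0, 0, -0.1], [0, 0, -0.0265], [0.0043, 0.0941, 0], [0.0043, 0.0941, 0], [0.0043, 0.0941, 0], [0.0043, 0.0941, 0], [0.0043, 0.0941, 0], [0.0043, 0.0941, 0], [0.0043, 0.0941, 0], [0.0043, 0.0941, 0], [0.0043, 0.0941, 0], [0.0043, 0.0941, 0], [0.0043, 0.0941, 0], [0.0043, 0.0941, 0], [0, 0, 0], [0, 0, 0], [0, 0, 0], [0, 0, 0]]' --delta_rot '[[0, 0, 0], [0, 0, 0], [0, 0, 0], [0, 0, 0], [0, 0, 0], [0, 0, 0], [0, 0, 0], [0, 0, 0], [0, 0, 0], [0, 0, 0], [0, 0, 0], [0, 0, 0], [0, 0, 0], [0, 0, 0], [0, 0, 0], [0, 0, 0], [0, 0, 0], [0, 0, 0], [0, 0, 0], [0, 0, 0]]'

```text
t: 49.45
tool_pos: [0.4492, 0.0733, 0.2556]
tool_rot: [-3.142, -0.001, 3.14]
contact_force: [-0.1, -0.5, -0.8]
finger_gap: 0.0256
grasp_force: 30.0
```

Run:
```python
from h import *
s=r.read_state(); print(s['tool_pos'],s['tool_rot'],s['contact_force'])
for n in('scene','side'):
    C,im=grab(n,n+'10'); print(n,spot(C,im,[.4706,-.3785,.052],6,80), spot(C,im,[.568,-.283,.052],6,80))
```

```text
[0.44917219 0.07326814 0.25556409] [-3.14151830e+00 -5.48080924e-04  3.14041093e+00] [-0.13832449 -0.4865503  -0.75998285]
scene (array([152.9, 188.3]), array([153.3, 188.1]), [4, 3, 9], array([ 0.4695, -0.3774,  0.052 ])) (array([165.8, 218.5]), array([166. , 218.3]), [3, 3, 7], array([ 0.5671, -0.2827,  0.052 ]))
side (array([372.2, 335.8]), array([371.4, 335.3]), [6, 5, 20], array([ 0.4698, -0.3758,  0.052 ])) (array([367.6, 296.1]), array([367.1, 295.8]), [5, 4, 15], array([ 0.5678, -0.281 ,  0.052 ]))
```

Both hubs are still in place. The tool is within 1 mm of where the probe was picked up, so I'll lower it.

Request:
carry_out --travel '[[-0.001, 0.001, 0.06], [0, 0, 0.08], [0, 0, 0.08], [0, 0, 0.06], [0, 0, 0.03], [0, 0, 0.02], [0, 0, 0.01], [0, 0, 0], [0, 0, 0]]' --delta_rot '[[0, 0, 0], [0, 0, 0], [0, 0, 0], [0, 0, 0], [0, 0, 0], [0, 0, 0], [0, 0, 0], [0, 0, 0], [0, 0, 0]]'

```text
t: 50.45
tool_pos: [0.4499, 0.0745, 0.1205]
tool_rot: [-3.141, 0.001, -3.141]
contact_force: [0.0, -0.4, -2.3]
finger_gap: 0.0254
grasp_force: 30.0
```

Request:
carry_out --travel '[[0, 0, 0.004], [0, 0, 0.002], [0, 0, 0], [0, 0, 0]]' --delta_rot '[[0, 0, 0], [0, 0, 0], [0, 0, 0], [0, 0, 0]]'

```text
t: 50.85
tool_pos: [0.4496, 0.0746, 0.1176]
tool_rot: [-3.142, 0.0, -3.141]
contact_force: [0.4, 0.0, -0.6]
finger_gap: 0.0252
grasp_force: 30.0
```

Seated. I'll release and rise clear.

Request:
carry_out --travel '[[0, 0, 0.001], [0, 0, 0], [0, 0, 0], [0, 0, 0], [0, 0, 0], [0, 0, 0], [0, 0, -0.05], [0, 0, -0.1], [0, 0, -0.1], [0.05, 0, -0.08], [0.08, 0, 0], [0, 0, 0], [0, 0, 0], [0, 0, 0]]' --delta_rot '[[0, 0, 0], [0, 0, 0], [0, 0, 0], [0, 0, 0], [0, 0, 0], [0, 0, 0], [0, 0, 0], [0, 0, 0], [0, 0, 0], [0, 0, 0], [0, 0, 0], [0, 0, 0], [0, 0, 0], [0, 0, 0]]' --grip 66

```text
t: 52.25
tool_pos: [0.398, 0.0745, 0.2489]
tool_rot: [3.142, -0.0, -3.141]
contact_force: [-0.4, -0.6, 0.7]
finger_gap: 0.0661
grasp_force: 0.0
```

Run:
```python
from h import *
_,a=grab('scene');_,b=grab('side')
for n,im in(('scene',a),('side',b)):
    C=cam(n); print(n,spot(C,im,[.4706,-.3785,.052],6,80), spot(C,im,[.568,-.283,.052],6,80))
cv2.imwrite('pics/p11.png',np.hstack([cv2.resize(a[140:330,110:320],(400,362)),cv2.resize(b[180:380,230:430],(400,362))]))
```

```text
scene (array([152.9, 188.3]), array([153.3, 188.1]), [4, 3, 9], array([ 0.4695, -0.3774,  0.052 ])) (array([165.8, 218.5]), array([166. , 218.3]), [3, 3, 7], array([ 0.5671, -0.2827,  0.052 ]))
side (array([372.2, 335.8]), array([371.2, 335.3]), [5, 5, 19], array([ 0.4696, -0.3755,  0.052 ])) (array([367.6, 296.1]), array([367.1, 295.8]), [5, 4, 15], array([ 0.5678, -0.281 ,  0.052 ]))
```

View pics/p11.png

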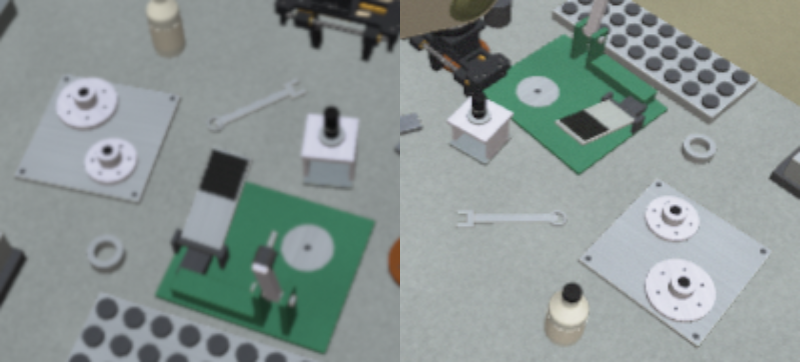

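The view shows both hubs flat on the plate, the probe upright in its stand at (330,130) in the left crop, the pedal up and the bystanders untouched. I'm handing in.

```bash
python3 -c "
from plant import r; print(r.close_job())"
```

```text
the job is handed in; nothing more can be done
None
```

I marked the medium hub and then the large one, set both on the plate and touched each with the probe, put the probe back upright in its stand, and handed in the job (verdict not shown). No small hub was present.

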